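# Hold a round flask pressed into its sprung ring cradle

## Robot

A 6-joint arm with a two-finger parallel gripper is mounted at the origin on the work surface; the furniture and walls round the work are solid. World frame = base frame: x ahead of the robot, y to its left, z up, the work surface at z = 0. Lengths are in m, angles in rad, forces in N, time in s.
With the tool pointing down it reaches from about 0.275 to 0.875 m from the base axis. Payload 12.5 kg.
Tool frame: the origin (TCP) lies on the centre line of the jaws, within the pads' length; the fingertips stand r.finger_overhang ahead of it and the grasp point (between the pads) lies 3 mm ahead of it (r.finger_overhang is the distance from the TCP to the fingertips, in m); z points along the fingers, y is the direction in which the jaws open and shut (so a half turn about z gives the same grasp; the last joint's range is limited). The gripper opens to 85 mm and grips with 20 to 120 N. Pads are 22 mm wide; open, the fingers measure 114 mm over their backs; the gripper's body (76 mm by 85 mm) begins 54 mm behind the grasp point. The pads swing forward as they close: fully open they stand 13 mm farther back than shut.
Start: joints at [-1.244, 0.351, 1.652, -0, 1.139, -0.085], TCP at [0.22, -0.504, 0.253] pointing down, gripper open.
Joint ranges: [-2.75, 2.75], [-0.79, 2.1], [0.01, 2.65], [-1.57, 4.71], [0.07, 3.14], [-2.87, 2.87]. Speed limits (rad/s): [2.22, 2.22, 2.79, 3.14, 3.14, 3.14].

## Interface

Orientations are given as a unit quaternion [x, y, z, w].
In Python, from cell import r, optics gives the robot as it stands. The module is installed in compiled form; this text tells all that it offers. Calls block until the motion is done:
- r.move_to(position, orientation): joint-space move of the TCP to a pose.
- r.move_linear(position, rot=None, vel=0.15): straight line of the TCP; rot=None keeps the orientation; vel is the mean speed in m/s.
- r.set_joints(angles): joint-space move.
- r.set_gripper(opening, squeeze=None): opening from 0.0 (shut) to 1.0 (fully open); squeeze is the grip in N (None keeps the last); returns when the fingers have stopped.
- r.sleep(seconds).
- r.inverse_kinematics(position, orientation): joint angles nearest the present ones, or None.
- optics.get_image(name): name is "side" or "top" or "wrist"; returns a dict with "pixels" (480x640x3 uint8, red, green, blue), "depth" (480x640 float32, m along the optical axis (not along the pixel's ray), 0 where there is no reading), "fx", "fy", "cx", "cy" (pixels), "camera_from_world" (4x4, takes a point from world to camera coordinates); the wrist camera has in their place "mount" (4x4, takes a point from camera to tool coordinates, whose origin is the TCP and whose axes are the flange's). Camera axes: x right, y down, z forward; pixel columns grow to the right and rows downward; lengths in m; the calibration is good to about 2 mm. A picture is of the moment at which its call begins: read the wrist's pose just before it.
A pose or a line that the arm cannot do raises r.PlanningError and nothing moves.
- r.hand_in(): hands the job in, once; it reports no verdict.
Readings, each from a call of its own:
- r.current_t(): time.
- r.current_q(): joint angles.
- r.current_qvel(): joint speeds.
- r.current_effort(): joint torques, N m.
- r.current_tool_pos(): TCP position.
- r.current_ee_rot(): TCP orientation.
- r.current_contact_force(): force on the tool from outside, world axes, zero at the start.
- r.current_torque(): the same for the moment, N m.
- r.current_opening(): opening from 0.0 (shut) to 1.0 (fully open).
Only numpy, scipy, OpenCV 4.12 (cv2) and the standard library are available. Lean on these libraries where they do the work, as an engineer would, in place of code of your own. Each camera call takes 0.05 s, during which the arm holds its last target.

## Task

Take the black dust cover off the sprung ring cradle and set it down on the round blue spot with the yellow edge. Then seat the amber round flask upright in the orange ring and press it down until the ring's red pointer stands inside the green band of the scale, and finish while still holding the flask pressed down there, not letting go. Leave the other glassware and bottles where they are.

Things in the scene. Friction and masses are not known exactly. Their poses are not given: they have to be found in the camera images.
- cradle: fixed sprung ring cradle: round grey steel base 120 mm across and 12 mm thick, with three upright guide rods (46 mm from the axis, nuts on top reach z = 93 mm) with springs, and a white scale post 18 mm wide and 92 mm tall, 70 mm from the axis, on the side of its own -x. Origin at the centre of its underside, z up; it may be turned about z.
- ring (a joint): travel of the orange ring down its guide rods in m: 0 = up (rest), grows as it is pressed, 0.032 = bottom stop. Springs hold it up: about 6 N to start it moving, then 0.35 N per mm (13 N at 20 mm), the weight lying on it included; it springs back when let go. The red pointer is inside the green band from 0.014 to 0.026.
- ring_seat (a point): centre of the orange ring, at the level of its upper face (87 mm above the bench at rest); moves down with the ring. The ring is 108 mm across and 12 mm thick with an open hole 52 mm across.
- cover_knob (a point): black dust cover lying in the ring at the start, 0.1 kg: disc 70 mm across, 5 mm thick; boss below it, 46 mm across, 9 mm deep, that fits loosely into the ring's hole; upright round knob on top, 24 mm in diameter, 32 mm tall. This point is on the knob's axis, 32 mm above the underside of the boss, 18 mm above the disc, 14 mm below the knob's top. z is the cover's axis.
- spot_mid (a point): centre of the top of the round blue spot with a yellow edge, 90 mm across, 1.6 mm thick, lying fixed on the bench: the parking place of the dust cover
- flask_neck (a point): flat-bottomed amber glass round flask, 124 mm tall, 0.13 to 0.25 kg: ball 68 mm across, centred 30 mm above its underside; neck with a blue grip sleeve, 27 mm in diameter, 74 to 112 mm above the underside; lip 31 mm across at the top. This point is on the axis in mid-sleeve, 93 mm above the underside; z is the flask's axis. Seated upright in the ring, it is about 85 mm above ring_seat.
- reagent_b6: bystander: brown bottle with a black cap, 86 mm across, 173 mm tall; origin at its underside
- funnel: bystander: glass funnel standing on its mouth, 65 mm across, 87 mm tall; origin at its underside
- petri: bystander: petri dish 67 mm across, 14 mm tall; origin at its underside
- beaker: bystander: small glass beaker 56 mm across, 71 mm tall; origin at its underside
- white_bottle: bystander: white plastic bottle 52 mm across, 113 mm tall; origin at its underside
- cone_flask: bystander: clear conical flask 68 mm across, 127 mm tall; origin at its underside

How it is judged:
On the way:
1. the dust cover stands upright and released on the blue spot (horizontal distance between cover_knob and spot_mid below 0.025 m and z of cover_knob in the frame of spot_mid below 0.036 m and angle between cover_knob's own z axis and vertical below 0.1 rad and contact force between cover and the arm below 0.1 N and contact force between cover and the fingers below 0.1 N), for 0.2 s.
At the end, for the whole second after the job is handed in: The ring is held 14 to 26 mm down by the robot pushing on the flask; the flask is seated in the ring within 15 mm of its axis and upright within 0.15 rad; the dust cover stands upright on the blue spot within 25 mm of its centre (value of joint ring between 0.014 and 0.026 m and horizontal distance between flask_neck and ring_seat below 0.015 m and angle between flask_neck's own z axis and vertical below 0.15 rad and z of flask_neck in the frame of ring_seat between 0.078 and 0.09 m and contact force between flask and cradle above 6 N and contact force between flask and the fingers above 2 N and horizontal distance between cover_knob and spot_mid below 0.025 m and z of cover_knob in the frame of spot_mid below 0.036 m and angle between cover_knob's own z axis and vertical below 0.1 rad); the arm keeps its last pose, push and grip.
It fails at once if a bystander is moved by more than 40 mm (distance of any of reagent_b6, funnel, petri, beaker, white_bottle, cone_flask from where it was at the start of the episode above 0.04 m).
It also fails if it takes over 48 s, if anything falls off the work surface, if the arm or the gripper's body presses on something with over 40 N, if the wrist force passes 120 N, or if a joint passes its speed limit or range.

## Working session

There is one attempt and no reset: what is moved stays moved. The work goes in short steps, each a Python script; the robot and the scene stay as the last script left them, time stands still between calls to the robot, and variables do not carry over. Pictures are saved under pics/ and viewed, and the job is handed in when it is done.

```bash
mkdir -p pics; python3 - <<'E'
from cell import r, optics
import cv2,numpy as np
print(r.current_t(), r.finger_overhang, r.current_tool_pos(), r.current_ee_rot())
for n in ["side","top","wrist"]:
    d=optics.get_image(n)
    cv2.imwrite(f"pics/{n}0.png",d["pixels"][:,:,::-1])
    np.savez(f"pics/{n}0.npz",**{k:v for k,v in d.items()})
    print(n,d["fx"],d["cx"],d["cy"],d.get("camera_from_world",d.get("mount")))
E
```

```text
0.0 0.022 [ 0.22007366 -0.50370882  0.25273497] [ 9.78872987e-01  2.04468354e-01 -6.89921425e-05 -6.02038111e-04]
side 433.85926985505307 317.85021845888906 242.0861659563441 [[ 0.9996886   0.01149276 -0.02214985 -0.48924171]
 [-0.01386218 -0.4823063  -0.87589296  0.09874483]
 [-0.02074944  0.87592725 -0.4819968   1.08227494]
 [ 0.          0.          0.          1.        ]]
top 472.88590767501665 311.6602608887002 248.24902693205036 [[-0.00570824 -0.99994609 -0.00867383  0.02993881]
 [-0.99857938  0.00615954 -0.05292717  0.47614562]
 [ 0.05297774  0.00835939 -0.9985607   1.01783767]
 [ 0.          0.          0.          1.        ]]
wrist 392.6581338869217 318.21381476098827 241.31169338274006 [[-2.90625022e-04 -9.57483945e-01 -2.88486414e-01  7.36427409e-02]
 [ 9.99999956e-01 -2.95168203e-04 -2.77524116e-05  7.77346563e-05]
 [-5.85795277e-05 -2.88486409e-01  9.57483989e-01 -1.19846773e-01]
 [ 0.00000000e+00  0.00000000e+00  0.00000000e+00  1.00000000e+00]]
```

View pics/side0.png

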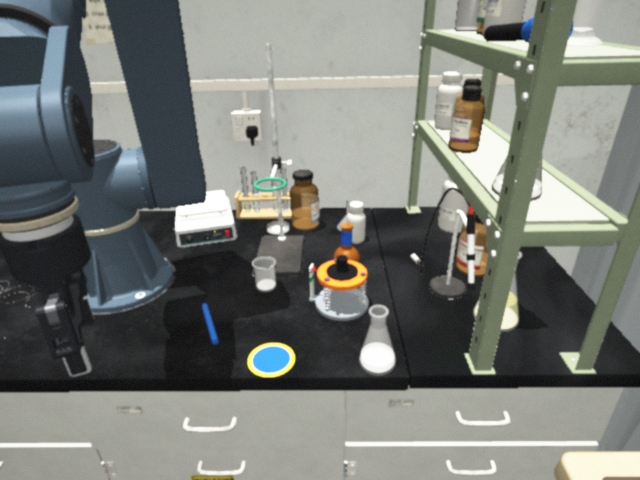

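View pics/top0.png

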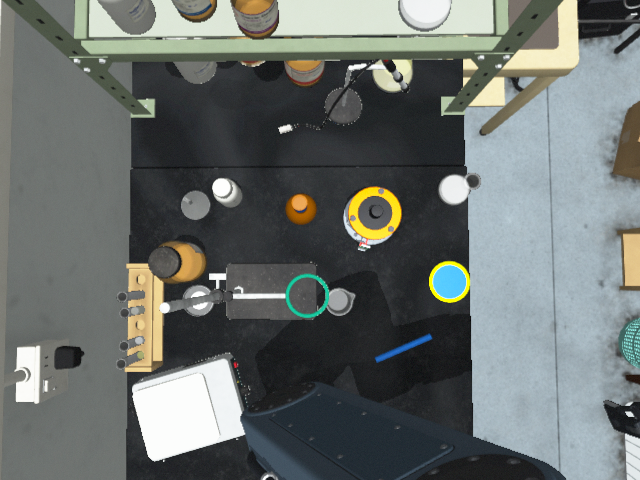

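The side view shows the cradle at about (342,285) with its black knob at (343,265), the flask behind it with its blue sleeve at (347,237), and the spot at (271,359). In the top view the knob is at (376,211), the flask lip at (300,203), the spot at (450,282) and the green retort ring at (307,296). Next I'll measure these.

```bash
cat > h.py <<'E'
import numpy as np,cv2
def load(f): return dict(np.load(f))
def ray(d,u,v):
    T=d["camera_from_world"]; R=T[:3,:3]; t=T[:3,3]
    o=-R.T@t; k=R.T@np.array([(u-d["cx"])/d["fx"],(v-d["cy"])/d["fy"],1.]); return o,k
def onz(d,u,v,z):
    o,k=ray(d,u,v); return o+k*(z-o[2])/k[2]
def dep(d,u,v):
    o,k=ray(d,u,v); return o+k*d["depth"][int(v),int(u)]
def proj(d,p):
    c=d["camera_from_world"]@np.r_[p,1]; return d["fx"]*c[0]/c[2]+d["cx"], d["fy"]*c[1]/c[2]+d["cy"]
def two(d1,p1,d2,p2):
    o1,k1=ray(d1,*p1);o2,k2=ray(d2,*p2)
    s=np.linalg.lstsq(np.c_[k1,-k2],o2-o1,rcond=None)[0]
    a=o1+k1*s[0];b=o2+k2*s[1]; return (a+b)/2,np.linalg.norm(a-b)
def blobs(d,lo,hi,box,amin=15):
    x0,y0,x1,y1=box
    hsv=cv2.cvtColor(np.ascontiguousarray(d["pixels"]),cv2.COLOR_RGB2HSV)
    m=cv2.inRange(hsv,np.array(lo),np.array(hi)); k=np.zeros_like(m);k[y0:y1,x0:x1]=m[y0:y1,x0:x1]
    cs,_=cv2.findContours(k,cv2.RETR_EXTERNAL,cv2.CHAIN_APPROX_NONE)
    out=[]
    for c in sorted(cs,key=cv2.contourArea,reverse=True):
        if cv2.contourArea(c)<amin: break
        (cx,cy),rad=cv2.minEnclosingCircle(c); M=cv2.moments(c)
        e=cv2.fitEllipse(c) if len(c)>5 else None
        out.append((cv2.contourArea(c),M["m10"]/M["m00"],M["m01"]/M["m00"],cx,cy,rad,cv2.boundingRect(c),e))
    return out
E
python3 - <<'E'
from h import *
np.set_printoptions(precision=4,suppress=True)
t=load("pics/top0.npz");s=load("pics/side0.npz")
print("cams",ray(t,0,0)[0],ray(s,0,0)[0])
def show(n,d,*a,z=None):
    for b in blobs(d,*a)[:3]:
        print(n,np.round(b[:6],1),b[6],np.round(b[7][0]+b[7][1],1) if b[7] else '', [onz(d,b[7][0][0],b[7][0][1],zz).round(4) for zz in (z or [])])
show("spot t",t,(15,80,80),(125,255,255),(420,250,480,320),z=[.0016])
show("spot s",s,(15,80,80),(125,255,255),(235,335,310,385),z=[.0016])
show("ring t",t,(8,120,120),(30,255,255),(335,175,415,250),z=[.087])
show("ring s",s,(5,120,120),(25,255,255),(310,262,375,295),z=[.087,.081])
show("knob t",t,(0,0,0),(180,255,40),(355,190,397,232),z=[.096+.0,.119])
show("flask t",t,(5,100,60),(25,255,255),(280,185,322,230),z=[.03,.124])
show("lip t",t,(5,100,190),(25,255,255),(280,185,322,230),z=[.124])
show("sleeve s",s,(95,80,60),(130,255,255),(330,220,365,260))
show("retort t",t,(60,80,60),(90,255,255),(280,270,335,325))
show("retort s",s,(60,80,60),(90,255,255),(245,170,295,200))
for n,d,u,v in [("ring",t,376,193),("knob",t,376,210),("fl",t,300,203),("lip",t,300,200),("cover",t,366,200),("cone top",t,474,181),("beaker",t,340,301),("whitecap",t,222,186),("reagcap",t,164,262),("retort stand",t,165,307),("shelf",t,300,45),("retring",t,290,285),("retrod",t,230,295)]: print(n,dep(d,u,v))
E
```

```text
cams [0.4217 0.0185 1.0418] [ 0.5129 -0.8947  0.5973]
spot t [1342.5  449.2  281.4  449.5  281.1   21.5] (429, 261, 41, 42) [449.2 281.4  40.8  41.9] [array([ 0.4025, -0.2734,  0.0016])]
spot s [1378.5  270.7  359.5  270.5  359.    25. ] (246, 342, 50, 36) [270.7 359.5  35.4  49.6] [array([ 0.4023, -0.2761,  0.0016])]
ring t [2136.5  374.4  212.9  374.5  212.7   26.8] (348, 186, 54, 54) [374.4 213.   51.3  53.2] [array([ 0.5432, -0.1011,  0.087 ])]
ring s [762.  341.7 277.1 341.6 273.   25.7] (316, 262, 52, 29) [341.6 274.7  28.9  49.2] [array([ 0.5435, -0.1138,  0.087 ]), array([ 0.5439, -0.1046,  0.081 ])]
flask t [748.  300.6 208.7 300.5 208.6  15.8] (285, 193, 32, 32) [300.6 208.7  30.8  31. ] [array([0.5609, 0.0504, 0.03  ]), array([0.548 , 0.0474, 0.124 ])]
lip t [167.5 299.1 202.1 299.2 202.2   7.9] (292, 195, 16, 15) [299.1 202.1  14.3  15.1] [array([0.5609, 0.0502, 0.124 ])]
sleeve s [139.5 345.6 238.1 346.  237.5   8.2] (340, 231, 12, 15) [345.7 237.9  12.5  15.5] []
retort t [1502.5  306.9  295.2  307.2  295.2   22.5] (285, 273, 44, 45) [306.9 295.2  43.3  44.2] []
retort s [316.5 269.7 183.8 270.  184.   16.1] (254, 177, 33, 14) [269.7 183.8  12.4  33. ] []
ring [ 0.5836 -0.1046  0.0894]
knob [ 0.5442 -0.0996  0.125 ]
fl [0.5593 0.0485 0.1224]
lip [0.5652 0.0485 0.1229]
cover [ 0.5696 -0.0843  0.0882]
cone top [ 0.6038 -0.2983  0.104 ]
beaker [ 0.361  -0.0341  0.0028]
whitecap [0.5955 0.2032 0.1142]
reagcap [0.4441 0.2977 0.1738]
retort stand [0.3857 0.1843 0.5211]
shelf [0.7926 0.0418 0.2916]
retring [0.4023 0.0621 0.2415]
retrod [0.3864 0.1618 0.2513]
```

```bash
python3 - <<'E'
import cv2
a=cv2.imread("pics/top0.png")[160:320,280:480]; cv2.imwrite("pics/tz.png",cv2.resize(a,(800,600*0+640))[:600])
b=cv2.imread("pics/side0.png")[200:380,230:420]; cv2.imwrite("pics/sz.png",cv2.resize(b,(630,600)))
E
```

```text
(no output)
```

View pics/tz.png

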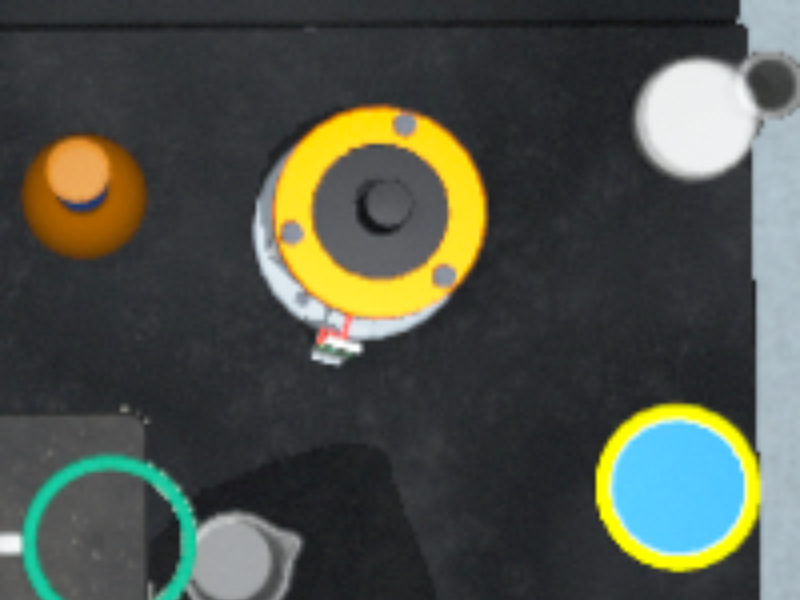

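View pics/sz.png

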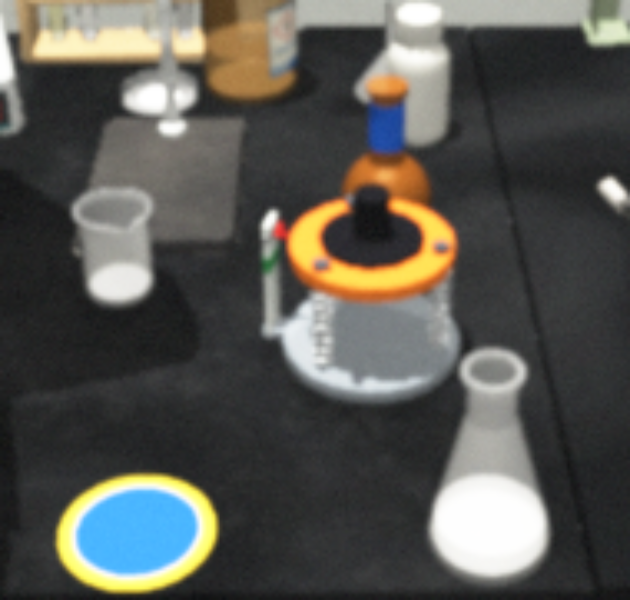

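The zooms show the ring centred at top pixel (375,213), the knob top at (377,211) and the post on the near side at (363,246). I'll check the knob and sleeve across both views, and fit the arm's link geometry from IK queries to check its clearance of the retort ring.

```bash
python3 - <<'E'
from h import *
from cell import r
from scipy.optimize import least_squares
np.set_printoptions(precision=4,suppress=True)
t=load("pics/top0.npz");s=load("pics/side0.npz")
print("knob top",onz(t,377,211.3,.124), "knob side",onz(s,343,258,.124),two(t,(377,211.3),s,(343,258)))
print("sleeve side",onz(s,345.9,238,.093), "lip two", two(t,(299.1,202.1),s,(346.5,226)))
print("retort ring", two(t,(306.9,295.2),s,(269.7,183.8)))
print("post top", onz(t,363,246,.092), "cone",onz(t,454,189,.03))
print("shelf",dep(t,300,52),dep(t,300,35), onz(t,450,107,0))
Q=[];P=[]
for x in np.linspace(.3,.65,6):
  for z in (.1,.2,.3):
    q=r.inverse_kinematics([x,-.1,z],[1,0,0,0])
    if q is not None: Q.append(q);P.append([x,-.1,z])
Q=np.array(Q);P=np.array(P)
def f(p):
    h,L1,L2,w,off,r0=p
    R=np.sqrt(np.maximum(P[:,0]**2+P[:,1]**2-off**2,0))
    return np.r_[r0+L1*np.sin(Q[:,1])+L2*np.sin(Q[:,1]+Q[:,2])-R, h-w+L1*np.cos(Q[:,1])+L2*np.cos(Q[:,1]+Q[:,2])-P[:,2]]
o=least_squares(f,[.4,.4,.4,.3,.05,0]); print(o.x,o.cost,len(Q))
for p in ([.543,-.1,.113],[.402,-.275,.04],[.561,.05,.096],[.561,.05,.24],[.543,-.1,.26],[.543,-.1,.155]):
    print(p,np.array(r.inverse_kinematics(p,[1,0,0,0])))
E
```

```text
knob top [ 0.5418 -0.1016  0.124 ] knob side [ 0.5466 -0.106   0.124 ] (array([ 0.5445, -0.1019,  0.1212]), np.float64(0.004667125789778706))
sleeve side [0.5596 0.0405 0.093 ] lip two (array([0.5613, 0.0503, 0.1209]), np.float64(7.351002377529017e-05))
retort ring (array([0.3847, 0.0337, 0.2397]), np.float64(0.0002651044437312))
post top [ 0.476  -0.0768  0.092 ] cone [ 0.6012 -0.28    0.03  ]
shelf [0.7829 0.042  0.2874] [0.8117 0.0419 0.287 ] [ 0.7914 -0.2839  0.    ]
[ 0.3439  0.481   0.4367  0.3561  0.     -0.0165] 0.000662008661016713 18
[0.543, -0.1, 0.113] [-0.2664  0.5384  1.7587 -0.      0.8445  1.3044]
[0.402, -0.275, 0.04] [-0.6956  0.5829  1.9509 -0.      0.6078  0.8752]
[0.561, 0.05, 0.096] [ 0.0062  0.5811  1.736  -0.      0.8245  1.577 ]
[0.561, 0.05, 0.24] [ 0.0062  0.3885  1.6315 -0.      1.1216  1.577 ]
[0.543, -0.1, 0.26] [-0.2664  0.3477  1.6386 -0.      1.1553  1.3044]
[0.543, -0.1, 0.155] [-0.2664  0.4758  1.7346 -0.      0.9312  1.3044]
```

```bash
python3 - <<'E'
from h import *
from cell import r,optics
np.set_printoptions(precision=4,suppress=True)
D=[1,0,0,0]
r.move_to([.5435,-.101,.22],D)
r.move_linear([.5435,-.101,.116],vel=.12)
f0=np.array(r.current_contact_force())
r.set_gripper(0.0,30)
print("t",r.current_t(),"open",r.current_opening(),f0,np.array(r.current_contact_force()),r.current_tool_pos())
d=optics.get_image("wrist");cv2.imwrite("pics/w1.png",d["pixels"][:,:,::-1])
d=optics.get_image("side");cv2.imwrite("pics/s1.png",d["pixels"][200:380,230:420,::-1].repeat(3,0).repeat(3,1))
E
```

```text
t 3.625 open 0.2674747411411632 [-0.3366 -0.2743  0.0783] [-1.2512  0.912   5.1686] [ 0.5436 -0.101   0.1163]
```

View pics/w1.png

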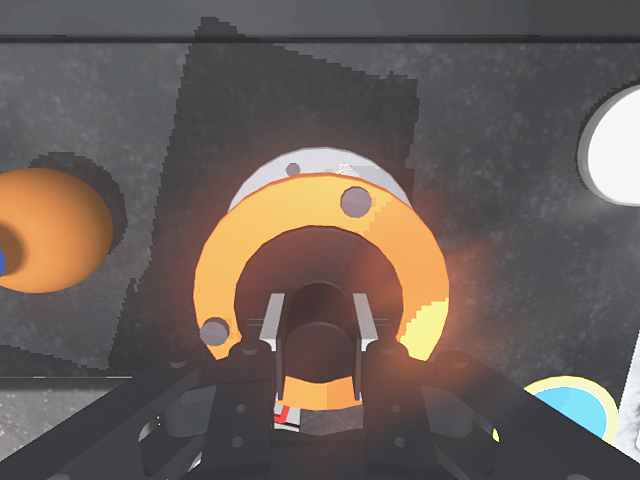

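View pics/s1.png

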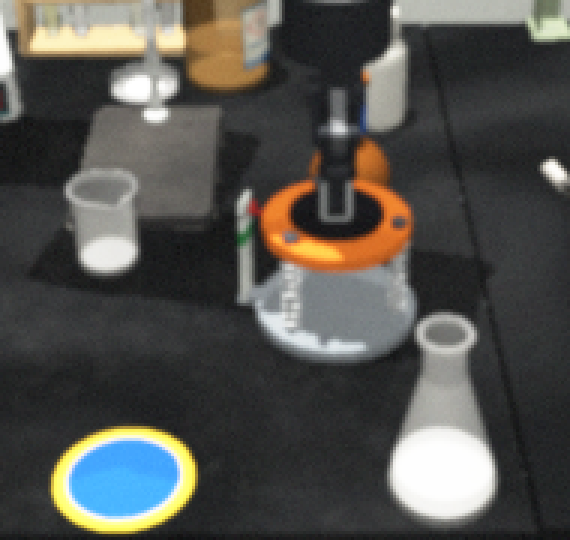

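The knob sits between the pads at (318,330) in the wrist view, and the opening reading of 23 mm matches its diameter. Next I'll carry it to the spot.

```bash
python3 - <<'E'
from h import *
from cell import r,optics
np.set_printoptions(precision=4,suppress=True)
r.move_linear([.5435,-.101,.19],vel=.12)
print("lift",r.current_opening(),np.array(r.current_contact_force()))
r.move_linear([.4024,-.2745,.11],vel=.2)
d=optics.get_image("side");cv2.imwrite("pics/s2.png",d["pixels"][200:400,200:420,::-1].repeat(3,0).repeat(3,1))
f0=np.array(r.current_contact_force())
r.move_linear([.4024,-.2745,.046],vel=.08)
for z in np.arange(.044,.0365,-.001):
    r.move_linear([.4024,-.2745,z],vel=.03); f=np.array(r.current_contact_force())-f0
    print(round(z,4),f)
    if f[2]>4: break
print("t",r.current_t(),r.current_opening(),r.current_tool_pos())
E
```

```text
lift 0.26861396597690834 [-0.8865  0.27   -0.3727]
0.044 [ 0.4388 -0.6011  0.4297]
0.043 [-0.81    0.1034  0.0948]
0.042 [-0.3958 -0.1639  0.1965]
0.041 [-0.6548 -0.7045  0.2564]
0.04 [-1.0987  0.3582  1.4668]
0.039 [-4.727   3.7526 14.6416]
t 8.3333 0.27084705010309995 [ 0.4025 -0.2745  0.0398]
```

View pics/s2.png

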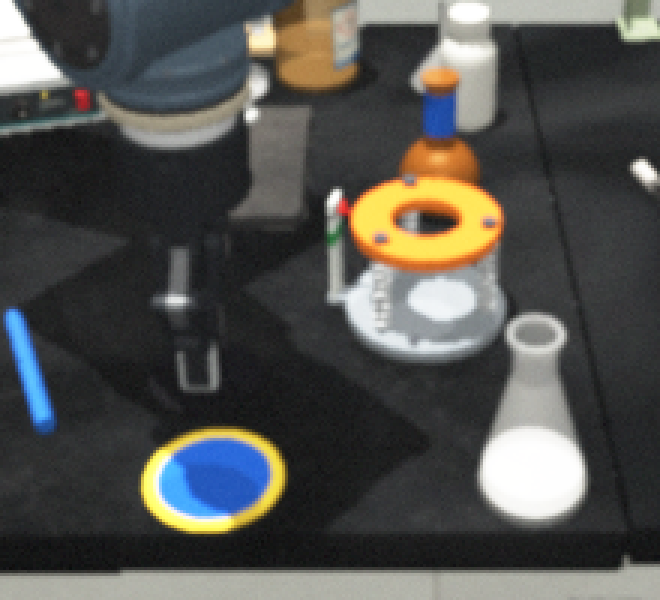

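The cover is held over the spot in the picture, and it touched down at the expected height of 0.0396. I'll release it and look.

```bash
python3 - <<'E'
from h import *
from cell import r,optics
np.set_printoptions(precision=4,suppress=True)
r.set_gripper(0.6)
r.move_linear([.4024,-.2745,.13],vel=.15)
r.move_linear([.54,-.06,.25],vel=.3)
for n in("top","side"):
    d=optics.get_image(n);cv2.imwrite(f"pics/{n}3.png",d["pixels"][:,:,::-1]);np.savez(f"pics/{n}3.npz",**d)
t=load("pics/top3.npz");s=load("pics/side3.npz")
a=cv2.resize(t["pixels"][150:330,280:480,::-1],(500,450));b=cv2.resize(s["pixels"][200:380,230:350,::-1],(300,450))
cv2.imwrite("pics/c3.png",np.hstack([a,b]))
print(r.current_t(),r.current_opening())
for d,bx in((t,(420,250,480,320)),(s,(235,325,310,385))):
    for b in blobs(d,(15,80,80),(125,255,255),bx)[:1]: print(b[7],onz(d,*b[7][0],.0016))
    for b in blobs(d,(0,0,0),(180,255,75),(432,262,468,300) if d is t else (255,330,295,375))[:3]: print(b[0],b[7],onz(d,*b[7][0],.0156))
E
```

```text
10.6667 0.6028431394284601
((450.0285949707031, 281.80126953125), (38.78681182861328, 42.31581497192383), 18.71993064880371) [ 0.4015 -0.2753  0.0016]
63.5 ((452.2815856933594, 281.04150390625), (11.44769287109375, 16.104969024658203), 121.44691467285156) [ 0.4034 -0.2762  0.0156]
25.5 ((463.69525146484375, 264.9432067871094), (7.1872124671936035, 10.24831485748291), 122.38594055175781) [ 0.438  -0.3016  0.0156]
((270.84490966796875, 358.8958740234375), (32.19597625732422, 45.0722541809082), 82.39999389648438) [ 0.4023 -0.2745  0.0016]
1211.5 ((272.5625915527344, 346.0715637207031), (38.30564498901367, 44.53515625), 48.039791107177734) [ 0.4046 -0.2544  0.0156]
33.0 ((291.0028076171875, 370.9541931152344), (6.898001670837402, 11.201497077941895), 45.60447311401367) [ 0.4448 -0.32    0.0156]
```

View pics/c3.png

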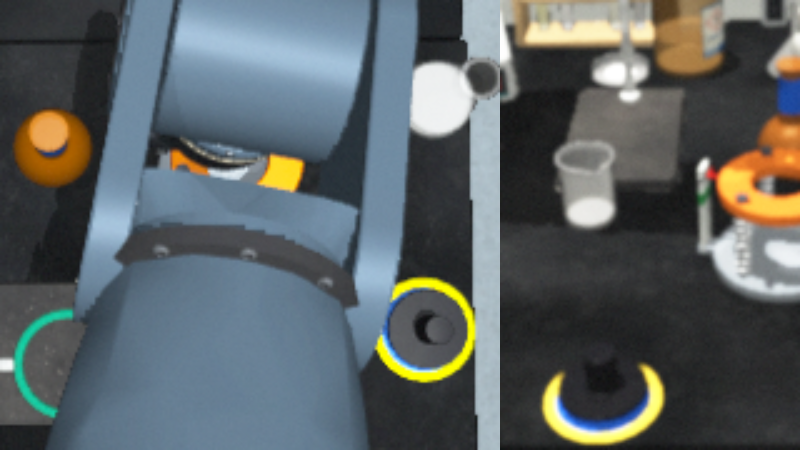

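The cover stands flat and centred on the spot, at about (450,282) in the top view. Before going for the flask I'll check forearm and wrist height over the retort ring.

```bash
python3 - <<'E'
from h import *
from cell import r
from scipy.optimize import least_squares
s=load("pics/side0.npz");t=load("pics/top3.npz")
for z in (.2,.25,.3,.35,.4): print(z,proj(s,[.4024,-.2745,z]))
# heights of arm surface in top3
for u,v in((360,250),(360,300),(380,190),(320,240),(415,240)): print((u,v),dep(t,u,v).round(3))
s3=load("pics/side3.npz")
a=s3["pixels"][0:300,200:480,::-1];cv2.imwrite("pics/s3z.png",cv2.resize(a,(560,600)))
for v in range(20,230,20): print(v,[dep(s3,u,v).round(2).tolist() for u in (300,340)])
E
```

```text
0.2 (np.float64(262.19556629379343), np.float64(271.74132267028125))
0.25 (np.float64(259.64044071697776), np.float64(246.09414701341314))
0.3 (np.float64(256.90653876818584), np.float64(218.65249633857428))
0.35 (np.float64(253.97441738468765), np.float64(189.221210122279))
0.4 (np.float64(250.82170804127662), np.float64(157.57576339387114))
(360, 250) [ 0.443 -0.023  0.595]
(360, 300) [ 0.398 -0.02   0.625]
(380, 190) [ 0.513 -0.053  0.525]
(320, 240) [0.454 0.014 0.58 ]
(415, 240) [ 0.454 -0.081  0.571]
20 [[0.47, -0.04, 0.57], [0.56, 0.48, 0.55]]
40 [[0.47, -0.11, 0.55], [0.54, -0.02, 0.54]]
60 [[0.47, -0.11, 0.51], [0.54, -0.13, 0.52]]
80 [[0.47, -0.11, 0.48], [0.54, -0.13, 0.48]]
100 [[0.44, 0.48, 0.34], [0.54, -0.12, 0.45]]
120 [[0.43, 0.48, 0.28], [0.54, -0.1, 0.41]]
140 [[0.43, 0.48, 0.21], [0.54, -0.1, 0.37]]
160 [[0.43, 0.48, 0.15], [0.54, -0.1, 0.34]]
180 [[0.44, 0.27, 0.16], [0.54, -0.12, 0.31]]
200 [[0.44, 0.26, 0.1], [0.54, -0.1, 0.26]]
220 [[0.43, 0.26, 0.04], [0.56, 0.34, -0.0]]
```

View pics/side3.png

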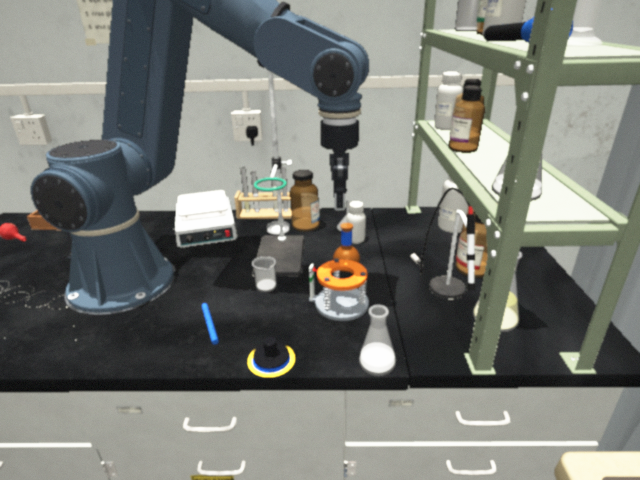

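The forearm stays above z≈0.33 near the ring (z 0.24) and about 6 cm from the retort rod, so it's clear. I'll grasp the flask now.

```bash
python3 - <<'E'
from h import *
from cell import r,optics
np.set_printoptions(precision=4,suppress=True)
r.move_linear([.561,.0503,.22],vel=.2)
r.move_linear([.561,.0503,.096],vel=.12)
print(np.array(r.current_contact_force()))
r.set_gripper(0.0,60)
print("t",r.current_t(),r.current_opening(),np.array(r.current_contact_force()))
r.move_linear([.561,.0503,.13],vel=.1)
d=optics.get_image("side");cv2.imwrite("pics/s4.png",cv2.resize(d["pixels"][170:350,230:430,::-1],(660,600)))
d=optics.get_image("wrist");cv2.imwrite("pics/w4.png",d["pixels"][:,:,::-1])
print("t",r.current_t(),r.current_opening(),np.array(r.current_contact_force()))
E
```

```text
[ 0.3158 -0.107   0.2114]
t 12.925 0.30464356129313525 [-0.7235 -2.196   6.1495]
t 13.5167 0.30372051377657533 [-0.3647  0.9064 -1.746 ]
```

View pics/s4.png

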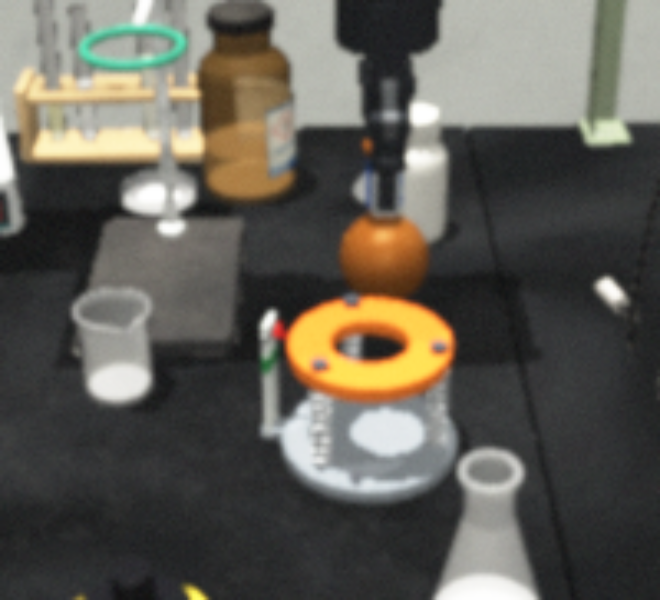

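View pics/w4.png

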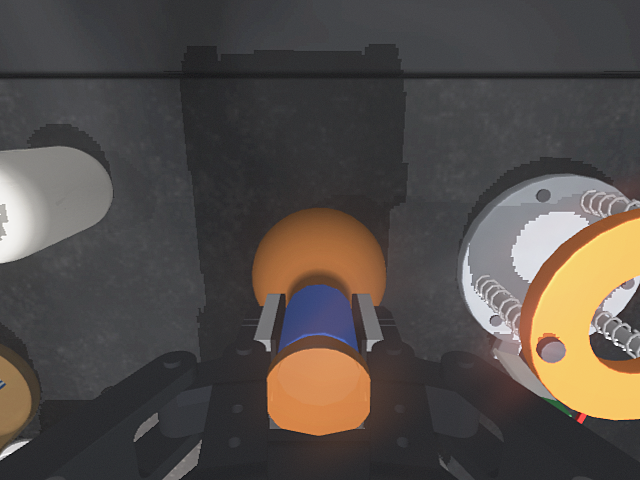

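The flask is held upright: the sleeve is between the pads at (320,310) in the wrist view, and the lifted ball is visible in the side view. I'll carry it over and press, watching the force.

```bash
python3 - <<'E'
from h import *
from cell import r,optics
np.set_printoptions(precision=4,suppress=True)
X,Y=.5435,-.1012
r.move_linear([.561,.0503,.225],vel=.15)
r.move_linear([X,Y,.225],vel=.18)
r.sleep(.2); f0=np.array(r.current_contact_force()); print(f0)
d=optics.get_image("side");cv2.imwrite("pics/s5.png",cv2.resize(d["pixels"][170:350,230:430,::-1],(660,600)))
r.move_linear([X,Y,.182],vel=.1)
for z in np.arange(.179,.158,-.003):
    r.move_linear([X,Y,z],vel=.04); f=np.array(r.current_contact_force())-f0
    print(round(z,4),np.array(r.current_tool_pos()),f,np.array(r.current_torque()))
    if np.linalg.norm(f)>22: break
print("t",r.current_t(),r.current_opening())
d=optics.get_image("side");cv2.imwrite("pics/s6.png",cv2.resize(d["pixels"][170:350,230:430,::-1],(660,600)))
E
```

```text
[ 0.2742  1.0959 -2.3651]
0.179 [ 0.5436 -0.1012  0.1793] [-0.6468 -1.2456  1.2437] [ 0.0442 -0.0198 -0.0368]
0.176 [ 0.5437 -0.1013  0.1761] [ 0.6573 -1.6364  1.0861] [-0.0303 -0.1397  0.0007]
0.173 [ 0.544  -0.1014  0.1734] [ 0.8102 -2.224   7.5399] [-0.2685 -0.2155  0.0276]
0.17 [ 0.5441 -0.1015  0.1705] [ 1.3294 -2.7832  7.9324] [-0.4082 -0.3331  0.0327]
0.167 [ 0.5442 -0.1016  0.1676] [ 1.7586 -3.8578  9.6107] [-0.4153 -0.306   0.0561]
0.164 [ 0.5442 -0.1016  0.1648] [ 1.2132 -2.6564  9.7852] [-0.4423 -0.2597  0.0323]
0.161 [ 0.5442 -0.1016  0.1618] [ 0.9188 -3.7367 10.5613] [-0.441  -0.1426 -0.0585]
t 17.8833 0.30629850097029737
```

View pics/s6.png

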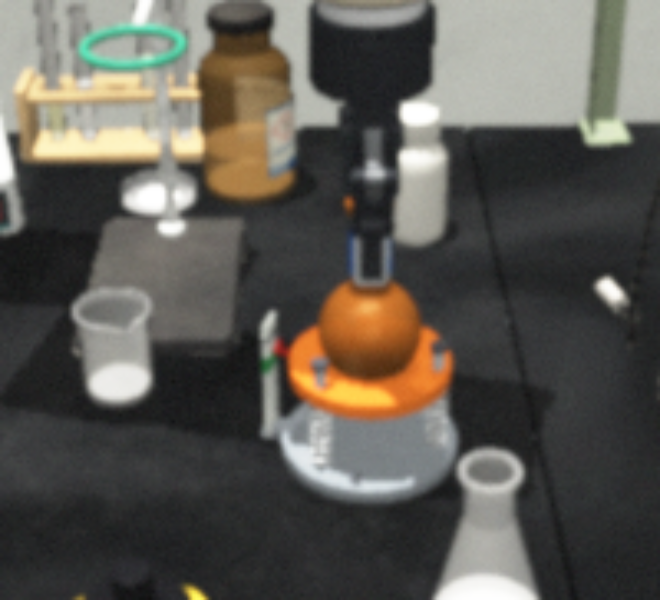

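View pics/s5.png

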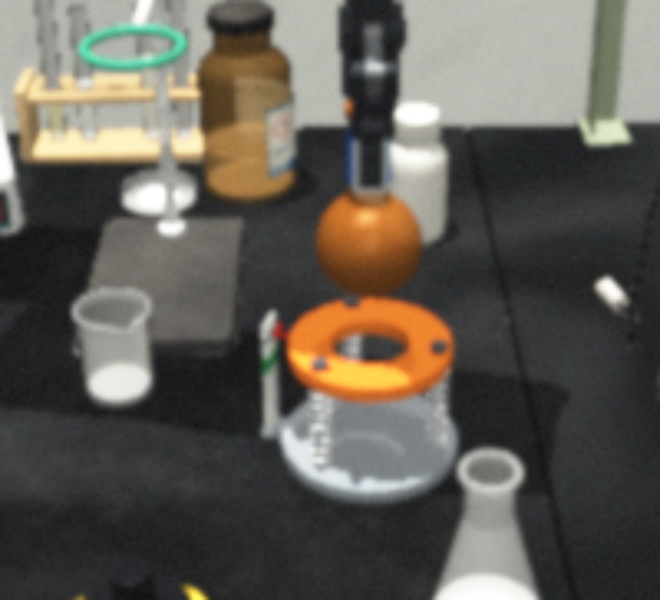

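The ring first resisted at TCP z≈0.175, and the red pointer has moved from (282,330) to about (284,347), just above the green. I'll press on to about 20 mm of travel and check.

```bash
python3 - <<'E'
from h import *
from cell import r,optics
np.set_printoptions(precision=4,suppress=True)
r.move_linear([.5435,-.1012,.1543],vel=.04); r.sleep(.3)
print(np.array(r.current_tool_pos()),np.array(r.current_ee_rot()),np.array(r.current_contact_force()),r.current_opening(),r.current_t())
s=optics.get_image("side");t=optics.get_image("top")
cv2.imwrite("pics/s7.png",cv2.resize(s["pixels"][225:345,290:390,::-1],(500,600),interpolation=cv2.INTER_CUBIC))
cv2.imwrite("pics/t7.png",cv2.resize(t["pixels"][150:330,300:500,::-1],(660,594)))
s0=load("pics/side0.npz")
# ring lowering along the image at the ring's axis & pointer shift
red=lambda d:[b[1:3] for b in blobs(d,(172,120,90),(180,255,255),(300,255,322,290),2)]+[b[1:3] for b in blobs(d,(0,180,90),(4,255,255),(300,255,322,290),2)]
print("red",red(s0),red(s))
print("green",[b[1:3]+(b[6],) for b in blobs(s,(45,60,30),(90,255,255),(300,255,322,300),2)])
for z in(.087,.073,.067,.061): print(z,proj(s,[.476+.012,-.077,z]))
E
```

```text
[ 0.5443 -0.1016  0.1555] [1.     0.0001 0.0012 0.0005] [ 0.8073 -1.7163 10.7327] 0.3047197109898002 18.55
red [(314.6666666666667, 269.1666666666667)] [(314.875, 276.625)]
green [(309.7037037037037, 279.3148148148148, (308, 278, 5, 4))]
0.087 (np.float64(315.9549971272369), np.float64(265.9316096483902))
0.073 (np.float64(316.10695700229013), np.float64(271.25311679668096))
0.067 (np.float64(316.17143704253016), np.float64(273.51115363001776))
0.061 (np.float64(316.2355346879275), np.float64(275.7557993172497))
```

View pics/s7.png

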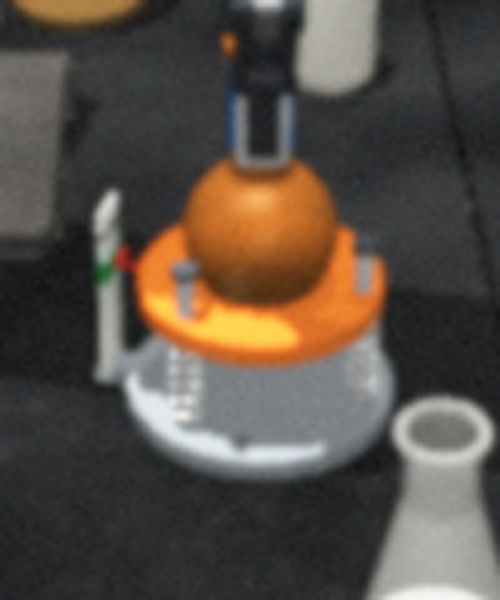

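View pics/t7.png

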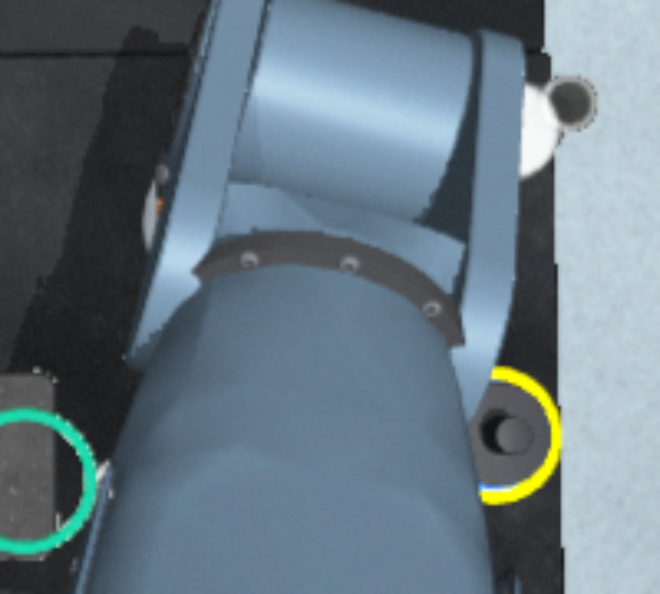

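Three measures agree on about 20 mm of travel:
- The pointer shifted 7.5 px, which is 19.8 mm.
- The TCP is 19.5 mm past contact.
- The ring load is 13.1 N, against 13 N expected at 20 mm.

I'll take one wrist look at tilt and pointer, plus a check that the pressure is steady.

```bash
python3 - <<'E'
from h import *
from cell import r,optics
np.set_printoptions(precision=4,suppress=True)
d=optics.get_image("wrist");cv2.imwrite("pics/w8.png",d["pixels"][:,:,::-1])
F=[]
for i in range(10): r.sleep(.1);F.append(r.current_contact_force())
print(np.mean(F,0),np.array(r.current_tool_pos()),r.current_opening())
s=optics.get_image("side")
print([b[1:3] for b in blobs(s,(172,120,90),(180,255,255),(300,255,322,290),2)])
E
```

```text
[ 0.577  -2.1164 11.0302] [ 0.5443 -0.1016  0.1555] 0.303244980148586
[]
```

View pics/w8.png

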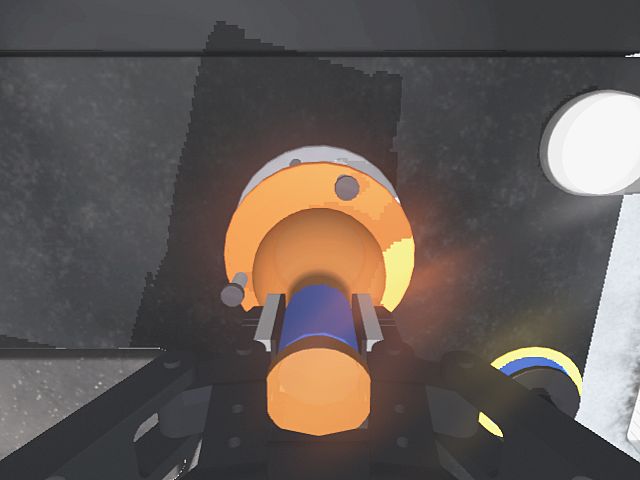

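The flask sits in the jaws exactly as at pickup, with its lip at (319,390), and is centred in the ring. The force is steady, so I'm handing in.

```bash
python3 - <<'E'
from cell import r
r.hand_in(); print(r.current_t())
E
```

```text
the job is handed in; nothing more can be done
the job is handed in; nothing more can be done
```

I moved the dust cover from the ring to the blue spot. Then I seated the amber flask in the orange ring, pressed it down about 20 mm, and handed in at about 20 s while still gripping and pressing it.

**Ring travel:** three checks agreed on mid-band:
- The pointer shifted about 19.8 mm in the side view.
- The TCP was 19.5 mm past first contact.
- The load on the ring was about 13 N including the flask's weight, as expected at 20 mm.

**Flask:** the wrist view showed it upright, centred in the ring and unchanged in the jaws since pickup. The downward push held steady at about 11 N over the last second before hand-in.

**Cover:** it stood flat and centred on the spot, to within a few mm. In the last top view the arm partly hid it, but what showed was unchanged.

**Bystanders:** nothing came near them, and those visible in the later pictures stood where they were. I did not measure their positions afterwards.

**Unclear or failed checks:**
- In the last coarse side picture the pointer's centre was about 3 px above the part of the green my colour mask caught, which is only part of the band. I relied on the three agreeing measures instead.
- A final repeat of the red-pointer colour check found no pixels above its size limit, so it confirmed nothing.

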